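# Hold the jointer guard open for a knife check

### The arm

A 6-joint arm with a two-finger parallel gripper is mounted at the origin on the work surface. World frame = base frame: x ahead of the robot, y to its left, z up, the work surface at z = 0. Lengths are in mm, angles in rad, forces in N, time in s.
With the tool pointing down it reaches from about 350 to 875 mm from the base axis. Payload 4.2 kg.
Tool frame: the origin (TCP) lies between the finger pads; the fingertips stand 25 mm ahead of it and the grasp point (between the pads) lies 6 mm ahead of it; z points along the fingers, y is the line along which they close (so a half turn about z gives the same grasp; the last joint's range is limited). The gripper opens to 85 mm and grips with 20 to 120 N. Pads are 22 mm wide; open, the fingers measure 114 mm over their backs; the gripper's body (76 mm by 85 mm) begins 54 mm behind the grasp point. The pads swing forward as they close: fully open they stand 13 mm farther back than shut.
Start: joints at [-0.957, 0.385, 0.008, 0, -1.194, -0.259], TCP at [217.141, -586.045, 256.312] pointing down, gripper open.
Joint ranges: [-3.14, 3.14], [-1.21, 2.06], [-1.07, 1.41], [-3.16, 2.05], [-2.99, -0.16], [-3.1, 3.1]. Speed limits (rad/s): [2.79, 2.79, 3.14, 3.14, 3.14, 3.14].

### API

Orientations are given as a unit quaternion [x, y, z, w].
In Python, from bench import arm gives the robot as it stands.
- The arm moves only by the shell command python3 -m pendant 'ROWS'. ROWS is JSON, a list of rows, each a list of 7 numbers: the shift along the tool's x, y, z in m, then the turn, a rotation vector about the tool's x, y, z in degrees, then the finger opening in m, from 0 to 0.0854. In form: [[x, y, z, wx, wy, wz, fingers], ...]. A call has 1 to 12 rows; each row shifts and turns the commanded pose from where the row before left it, along the tool's axes as they then stand; what a row does not reach is not made up. A row lasts 1/10 s, in which the tool goes at most 50 mm and 8.59 degrees, less where a joint would pass 70% of its speed; a pose out of reach is approached as far as the arm can. A call is refused whole if a number of a shift passes 0.05 or a number of a turn 8.59, either way. A call with a gripper value outside its range is refused whole. The fingers move at their own pace and stop on an object; the grip force is fixed at half the most. Time passes only in rows, so rows that do not move let the fingers close. It gives the time, the measured TCP pose, the force, the opening and the grip force at its end, in the units of the state.
- arm.read_state(): the state, without advancing time (a new reading comes with each control period).
- arm.get_image(name): name is "scene" or "side" or "wrist"; returns a dict with "image" (384x512x3 uint8, red, green, blue), "fx", "fy", "cx", "cy" (pixels), "xyz" and "rotation" of the camera in the world. Camera axes: x right, y down, z forward; pixel columns grow to the right and rows downward; lengths in mm; the calibration is good to about 2 mm. A picture is of the moment at which its call begins. There is no depth.
- arm.job_done(): hands the job in; it is judged then, once.
The state is a dict: "clock": time; "joints": joint angles; "joint_vel": joint speeds; "joint_efforts": joint torques, N m; "position": TCP position; "ee_rot": TCP orientation; "contact_force": force on the tool from outside, world axes, zero at the start; "wrist_torque": the same for the moment, N m; "gripper_width": finger opening in mm; "grasp_force": force on a finger pad.
Only numpy, scipy, OpenCV 4.12 (cv2) and the standard library are available. Lean on these libraries where they do the work, as an engineer would, in place of code of your own. Each camera call takes 0.05 s, during which the arm holds its last target. There are 200 camera calls.

### The job

The benchtop jointer is unplugged and its fence is off, ready for a knife check: take the wooden offcut from the outfeed table and leave it in the plywood scrap box, then swing the spring-loaded cutterhead guard 50 degrees open and hold it there with the gripper for your colleague. Finish while still holding the guard, as it snaps shut when let go. Let nothing touch the cutterhead, and leave the push block, the straightedge and the wax tin where they are.

Things in the scene. Friction and masses are not known exactly. Their poses are not given: they have to be found in the camera images.
- jointer: benchtop jointer bolted to the bench, 720 mm long (y), tables 156 mm wide (x), 200 mm above the bench. Origin on the bench under the middle of the tables; x away from the operator, y along the feed: outfeed table at y 29 to 359 mm, infeed at -29 to -359, the cutterhead between. Base 200 mm deep. Motor and fence carriage stand behind it to 180 mm from its middle, at most 10 mm above the tables
- cutterhead: steel cutterhead with three knives, 47 mm thick and 144 mm long along the jointer's x, in the gap between the tables, its top level with them. Origin at its middle, 24 mm below the table tops. Must not be touched
- guard (a joint): angle of the cutterhead guard, rad: 0 shut (over the cutterhead), grows as it swings counter-clockwise seen from above, towards the outfeed table; stop at 1.5. A spring presses it shut, 0.25 N m at 0, rising steadily to 0.69 N m at 50 degrees (0.873 rad), that is about 6 N at the rib
- guard_hinge (a point): a point on the guard's upright hinge axis, 15 mm above the table tops, at the operator's side of the infeed table next to the gap
- guard_plate: the guard: dark pork-chop-shaped cast plate 195 x 125 mm, 3 to 15 mm above the tables, with an upright rib on it to take hold of: 100 mm long, 14 mm thick, 30 mm tall, top 45 mm above the tables. Origin under the middle of the rib, level with the table tops, 110 mm from the hinge axis; x along the rib away from the hinge, y across it, z up. The plate reaches 35 mm either side of the rib's middle
- guard_grip (a point): middle of the top edge of the guard's rib
- offcut: loose wooden offcut 95 x 34 x 24 mm (x, y, z) with one end sawn oblique, lying flat on the outfeed table beside the guard, 40 to 80 g. Origin in the middle of its underside
- scrap_box: open plywood box fixed to the bench in front of the jointer, left or right, 140 x 200 x 60 mm outside (x, y, z), walls and floor 6 mm. Origin in the middle of its underside
- push_block: bystander: wooden push block 85 x 200 mm with an upright grip, 112 mm tall, on the bench in front of the jointer on the other side from the box. Origin in the middle of its underside
- straightedge: bystander: aluminium straightedge 30 x 230 x 6 mm lying on the infeed table. Origin in the middle of its underside
- wax_tin: bystander: round tin, 84 mm across and 55 mm tall, on the bench in front of the jointer, between the box and the push block. Origin in the middle of its underside
Mind the look-alikes: they are no part of the job. What is shaped like the scrap_box but red is not meant.

How it is judged (in metres and radians):
On the way, in this order (a step that is already met when the one before it is completed fails the run):
1. the offcut lies in the scrap box, let go (x of offcut in the frame of scrap_box between -0.07 and 0.07 m and y of offcut in the frame of scrap_box between -0.1 and 0.1 m and z of offcut in the frame of scrap_box below 0.05 m and contact force between the fingers and offcut below 0.1 N), for 0.2 s.
2. the gripper's fingers hold the guard 45 to 55 degrees open (value of joint guard between 0.785 and 0.96 rad and contact force between the fingers and guard_plate above 2 N), for 0.2 s.
At the end, for the whole second after the job is handed in: the guard stands still, 45 to 55 degrees open (0.785 to 0.96 rad), held there against its spring by the gripper's fingers (more than 2 N of contact); the offcut lies at rest in the scrap box. The program ends while the gripper still holds the guard (all of step 2 and velocity of joint guard between -0.05 and 0.05 rad/s and contact force between offcut and guard_plate below 0.1 N and x of offcut in the frame of scrap_box between -0.07 and 0.07 m and y of offcut in the frame of scrap_box between -0.1 and 0.1 m and z of offcut in the frame of scrap_box below 0.05 m and linear speed of offcut below 0.03 m/s); the arm keeps its last pose, push and grip.
It fails at once if something touches the cutterhead with more than 1 N (contact force between cutterhead and anything else above 1 N).
It fails at once if the push block, the straightedge or the wax tin is moved by more than 30 mm (distance of any of push_block, straightedge, wax_tin from where it was at the start of the episode above 0.03 m).
It also fails if it takes over 51 s, if anything falls off the work surface, if the arm or the gripper's body presses on something with over 40 N, if the wrist force passes 120 N, or if a joint passes its speed limit or range.

## Working session

There is one attempt and no reset: what is moved stays moved. The work goes in short steps, Python scripts to look and compute and a shell command to move; the robot and the scene stay as the last step left them, time stands still between calls to the robot, and variables do not carry over. Pictures are saved under pics/ and viewed, at most 10 in all, crops included, and the job is handed in when it is done.

```bash
ls; mkdir -p pics; python3 - <<'E'
from bench import arm
import cv2,numpy as np,pickle
d={}
for n in("scene","side","wrist"):
    r=arm.get_image(n); d[n]=r
    cv2.imwrite(f"pics/{n}0.png",r["image"][:,:,::-1])
    print(n,r["fx"],r["cx"],r["cy"],r["xyz"],np.round(r["rotation"],3).tolist())
pickle.dump(d,open("im0.pkl","wb"))
s=arm.read_state();print(s)
E
```

```text
pics
scene 410.80186382179454 256.52202418093754 187.83015300176586 [1257.58258973 -345.15970529 1382.6176049 ] [0.772, 0.571, -0.167, -0.225]
side 483.57585380040615 252.3899949550734 192.0561117410137 [-175.5136883  -983.79897535 1219.87888349] [0.87, -0.3, 0.128, -0.37]
wrist 290.3905916611529 254.2920243248477 191.07006080128653 [ 141.69769951 -612.06944626  372.40036354] [0.564, 0.811, 0.128, 0.088]
{'clock': 0.15, 'joints': array([-9.57410734e-01,  3.85360568e-01,  6.95736476e-03, -3.33738628e-04,
       -1.19400672e+00, -2.58589230e-01]), 'joint_vel': array([-0.00094771, -0.00316891,  0.00453084,  0.00228136,  0.00088353,
        0.00079894]), 'joint_efforts': array([-1.56722585e-04, -3.92677546e+01,  1.88582003e+01,  4.18864489e+00,
       -3.42682521e-03, -4.96893279e-06]), 'position': array([ 216.99550502, -585.70271131,  255.49414206]), 'ee_rot': array([-1.76408570e-01,  9.84316688e-01,  7.96832323e-04, -2.00112680e-04]), 'contact_force': array([ 0.29334787, -0.09555699,  0.69766748]), 'wrist_torque': array([0.04478855, 0.02782798, 0.0790855 ]), 'grasp_force': 0.0, 'gripper_width': 85.4454211548065}
```

View pics/scene0.png

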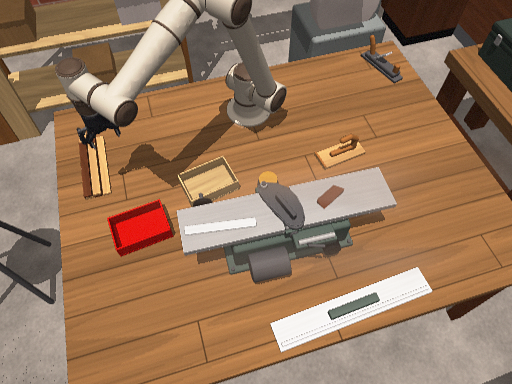

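View pics/side0.png

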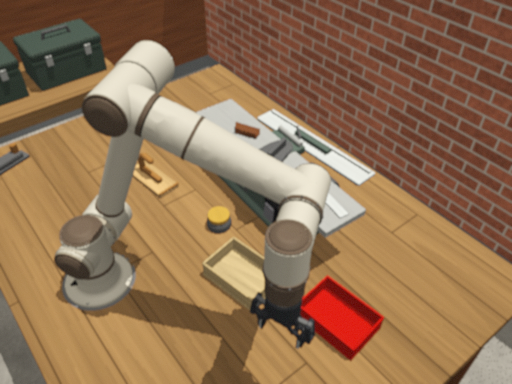

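Scene view: the offcut candidates are the brown block on the outfeed table (330,196) and the strips on the bench (95,165). The block on the table fits the description. The box candidates are plywood (208,180) and red (140,227), and I choose the plywood one. The guard and its rib are at (282,203), the straightedge at (220,227), the wax tin at (268,180) and the push block at (341,151). In the side view the offcut is at (247,129), the box at (240,270) and the tin at (218,218). Next is a close crop to check.

```bash
cat > h.py <<'E'
import numpy as np,cv2,pickle
from scipy.spatial.transform import Rotation as R
def ray(r,px):
    px=np.atleast_2d(px).astype(float)
    d=np.c_[(px[:,0]-r["cx"])/r["fx"],(px[:,1]-r["cy"])/r["fy"],np.ones(len(px))]
    q=np.array(r["rotation"]); M=R.from_quat(q) if q.size==4 else R.from_matrix(q)
    return np.array(r["xyz"],float),M.apply(d)
def onz(r,px,z):
    o,d=ray(r,px); return o+d*((z-o[2])/d[:,2])[:,None]
def proj(r,P):
    c=R.from_quat(r["rotation"]).inv().apply(np.atleast_2d(P)-r["xyz"])
    return np.c_[r["fx"]*c[:,0]/c[:,2]+r["cx"],r["fy"]*c[:,1]/c[:,2]+r["cy"]]
E
python3 - <<'E'
from h import *
d=pickle.load(open("im0.pkl","rb"));im=d["scene"]["image"][:,:,::-1]
c=im[145:300,170:402]
cv2.imwrite("pics/crop1.png",cv2.resize(c,None,fx=3.4,fy=3.4,interpolation=cv2.INTER_CUBIC))
s=d["scene"]
print("box rim",onz(s,[(179,180),(222,157),(240,178),(194,202)],60))
print("table corners",onz(s,[(178,211),(386,169),(396,205),(186,252)],200))
print("offcut",onz(s,[(330,195)],224)); print("rib",onz(s,[(275,187),(300,218)],245))
E
```

```text
box rim [[ 328.20675114 -373.3487682    60.        ]
 [ 269.44533312 -186.69388067   60.        ]
 [ 388.28657588 -145.28409329   60.        ]
 [ 441.97280207 -339.09449006   60.        ]]
table corners [[ 546.62104409 -397.56112446  200.        ]
 [ 593.98070899  335.21422829  200.        ]
 [ 736.42796608  300.39248963  200.        ]
 [ 697.70569047 -402.18958281  200.        ]]
offcut [[648.5191923   96.28557883 224.        ]]
rib [[577.92242218 -72.85530338 245.        ]
 [710.58867554 -34.36816083 245.        ]]
```

View pics/crop1.png

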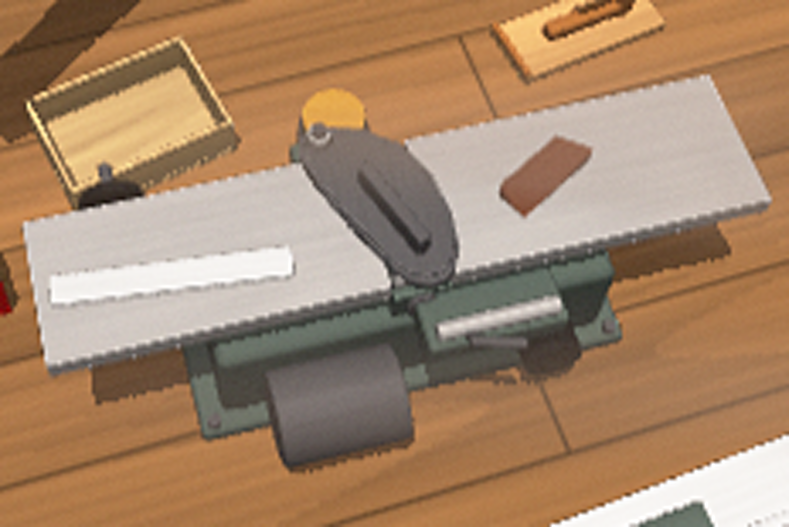

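The crop shows the brown block with an oblique end, lying flat on the outfeed table (crop 547,175). This is the offcut. The guard hinge is at (318,132), the rib runs from (370,165) to (425,243), and a black handwheel knob stands by the box at (105,185).

```bash
python3 - <<'E'
from h import *
d=pickle.load(open("im0.pkl","rb"))
for n,roi in(("scene",(305,178,355,216)),("side",(228,115,268,145))):
    r=d[n];x0,y0,x1,y1=roi;h=cv2.cvtColor(r["image"][y0:y1,x0:x1],cv2.COLOR_RGB2HSV)
    m=((h[...,1]>90)&((h[...,0]<15)|(h[...,0]>170))).astype(np.uint8)
    c=max(cv2.findContours(m,0,1)[0],key=cv2.contourArea).reshape(-1,2)+[x0,y0]
    P=onz(r,c,212)[:,:2]; b=cv2.minAreaRect(P.astype(np.float32)); print(n,len(c),b)
    M=cv2.moments(c.astype(np.float32).reshape(-1,1,2)); print(onz(r,(M["m10"]/M["m00"],M["m01"]/M["m00"]),212))
s=d["scene"]
f=lambda c:np.array(c)/3.4+[170,145]
rib=onz(s,f([(368,165),(425,243)]),245);hin=onz(s,f((318,130)),222);print("rib",rib,rib.mean(0),"hinge",hin,np.linalg.norm((rib.mean(0)-hin)[0,:2]))
print("box",onz(s,[(179,180),(222,157),(240,178),(194,202)],60).mean(0))
print("tin",onz(s,f((333,107)),55))
print("knob",onz(s,f((105,168)),180),"table",onz(s,f([(24,225),(710,75),(770,205),(50,368)]),200))
E
```

```text
scene 57 ((642.5390014648438, 99.37875366210938), (39.12663269042969, 102.51107788085938), 26.71788787841797)
[[644.80227718  96.93489553 212.        ]]
side 58 ((644.2727661132812, 101.15731048583984), (49.99846267700195, 97.29057312011719), 26.317197799682617)
[[646.24133166  98.04440122 212.        ]]
rib [[604.98230376 -70.76642519 245.        ]
 [700.86099761 -47.5135951  245.        ]] [652.92165069 -59.14001015 245.        ] hinge [[538.5135047  -99.60700514 222.        ]] 121.35403393956878
box [ 356.97786555 -261.10530806   60.        ]
tin [[410.00496019 -38.28674304  55.        ]]
knob [[ 493.21703693 -310.5202595   180.        ]] table [[ 546.36981999 -400.65642012  200.        ]
 [ 578.97210232  314.79984967  200.        ]
 [ 737.9065679   301.36049689  200.        ]
 [ 700.59298829 -406.87101358  200.        ]]
```

```bash
python3 -m pendant '[[0,0,-0.006,0,0,-8,0.0854],[0,0,-0.006,0,0,-8,0.0854],[0,0,-0.006,0,0,-8,0.0854],[0,0,-0.006,0,0,-8,0.0854],[0,0,-0.006,0,0,-8,0.0854],[0,0,-0.006,0,0,-8,0.0854],[0,0,-0.006,0,0,-8,0.0854],[0,0,-0.006,0,0,-8,0.0854],[0,0,-0.006,0,0,-8,0.0854],[0,0,-0.006,0,0,-8,0.0854],[0,0,-0.006,0,0,-8,0.0854],[0,0,-0.006,0,0,-8,0.0854]]'
python3 -m pendant '[[-0.021,-0.0345,0,0,0,0,0.0854],[-0.021,-0.0345,0,0,0,0,0.0854],[-0.021,-0.0345,0,0,0,0,0.0854],[-0.021,-0.0345,0,0,0,0,0.0854],[-0.021,-0.0345,0,0,0,0,0.0854],[-0.021,-0.0345,0,0,0,0,0.0854],[-0.021,-0.0345,0,0,0,0,0.0854],[-0.021,-0.0345,0,0,0,0,0.0854],[-0.021,-0.0345,0,0,0,0,0.0854],[-0.021,-0.0345,0,0,0,0,0.0854]]'
```

```text
clock: 1.35
position: [217.1, -585.9, 328.0]
ee_rot: [0.851, -0.525, -0.0, -0.0]
contact_force: [-0.9, -1.1, -0.8]
gripper_width: 85.2
grasp_force: 0.0
clock: 2.35
position: [433.6, -243.2, 328.2]
ee_rot: [0.85, -0.527, -0.0, -0.0]
contact_force: [-0.4, -0.5, -0.6]
gripper_width: 85.3
grasp_force: 0.0
```

```bash
python3 -m pendant '[[-0.021,-0.0345,0,0,0,0,0.0854],[-0.021,-0.0345,0,0,0,0,0.0854],[-0.021,-0.0345,0,0,0,0,0.0854],[-0.021,-0.0345,0,0,0,0,0.0854],[-0.021,-0.0345,0,0,0,0,0.0854],[-0.021,-0.0345,0,0,0,0,0.0854],[-0.021,-0.0345,0,0,0,0,0.0854],[-0.021,-0.0345,0,0,0,0,0.0854],[-0.021,-0.0345,0,0,0,0,0.0854],[-0.021,-0.0345,0,0,0,0,0.0854]]'
python3 - <<'E'
from bench import arm
from h import *
r=arm.get_image("wrist");pickle.dump(r,open("w1.pkl","wb"))
cv2.imwrite("pics/w1.png",r["image"][:,:,::-1]);print(r["xyz"],r["rotation"],arm.read_state()["position"])
h=cv2.cvtColor(r["image"],cv2.COLOR_RGB2HSV)
m=((h[...,1]>90)&((h[...,0]<11)|(h[...,0]>170))).astype(np.uint8)
for c in cv2.findContours(m,0,1)[0]:
    if cv2.contourArea(c)>800:
        print(cv2.contourArea(c),cv2.boundingRect(c)); P=onz(r,c.reshape(-1,2),222)[:,:2];print(cv2.minAreaRect(P.astype(np.float32)))
E
```

```text
clock: 3.35
position: [649.8, 97.9, 327.9]
ee_rot: [0.85, -0.527, -0.0, 0.0]
contact_force: [0.3, 0.1, -0.2]
gripper_width: 85.5
grasp_force: 0.0
[683.77001523  28.29234207 444.94976775] [-0.22488057  0.96176489  0.15200993 -0.03646922] [652.54604487 102.56033565 326.0574964 ]
3530.0 (239, 146, 39, 109)
((644.27587890625, 101.24227142333984), (30.744091033935547, 93.9012222290039), 26.224628448486328)
```

View pics/w1.png

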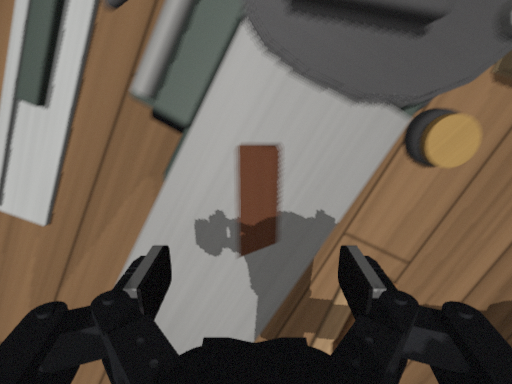

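The wrist view shows the offcut at (258,200), aligned with the tool x axis and between the open fingers. The guard is at the top. The offcut centre is about (644,101).

```bash
python3 -m pendant '[[0,0,0,0,0,0,0.0854],[-0.002,0.008,0.02,0,0,0,0.0854],[0,0,0.02,0,0,0,0.0854],[0,0,0.02,0,0,0,0.0854],[0,0,0,0,0,0,0.0854],[0,0,0,0,0,0,0.0854]]'
```

```text
clock: 4.0
position: [641.1, 93.7, 268.9]
ee_rot: [0.849, -0.528, 0.0, 0.0]
contact_force: [0.3, -1.0, 1.4]
gripper_width: 85.2
grasp_force: 0.0
```

```bash
python3 -m pendant '[[-0.003,-0.003,0.02,0,0,0,0.0854],[0,0,0.01,0,0,0,0.0854],[0,0,0,0,0,0,0.0854],[0,0,0,0,0,0,0.0854]]'
python3 - <<'E'
from bench import arm
from h import *
print(arm.read_state()["position"])
r=arm.get_image("wrist");pickle.dump(r,open("w2.pkl","wb"))
h=cv2.cvtColor(r["image"],cv2.COLOR_RGB2HSV)
m=((h[...,1]>90)&((h[...,0]<11)|(h[...,0]>170))).astype(np.uint8)
for c in cv2.findContours(m,0,1)[0]:
    if cv2.contourArea(c)>800:
        print(cv2.boundingRect(c)); P=onz(r,c.reshape(-1,2),222)[:,:2];print(cv2.minAreaRect(P.astype(np.float32)))
cv2.imwrite("pics/w2.png",r["image"][:,:,::-1]);print(arm.read_state()["position"])
E
```

```text
clock: 4.4
position: [643.0, 98.5, 239.2]
ee_rot: [0.85, -0.527, 0.001, -0.0]
contact_force: [0.2, -0.2, 0.1]
gripper_width: 85.4
grasp_force: 0.0
[642.95738318  98.47101791 239.22262759]
(219, 160, 71, 171)
((642.4051513671875, 98.6823501586914), (34.217491149902344, 99.5083236694336), 26.037839889526367)
[643.11617345  98.57491299 239.53605278]
```

View pics/w2.png

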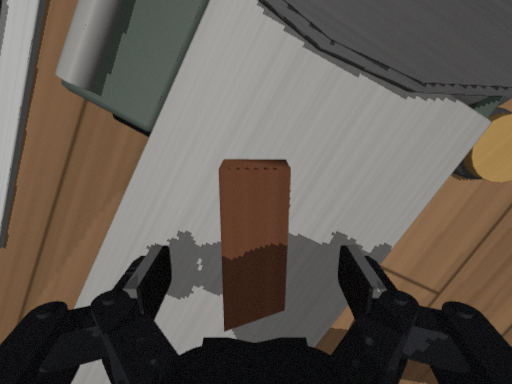

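The offcut sits centred between the fingers at (255,245). I'll go down 11 mm and close.

```bash
python3 -m pendant '[[0,0,0.011,0,0,0,0.0854],[0,0,0,0,0,0,0.0],[0,0,0,0,0,0,0],[0,0,0,0,0,0,0],[0,0,0,0,0,0,0],[0,0,0,0,0,0,0],[0,0,0,0,0,0,0],[0,0,0,0,0,0,0]]'
```

```text
clock: 5.25
position: [642.9, 98.8, 227.8]
ee_rot: [0.85, -0.527, 0.0, -0.0]
contact_force: [-0.1, 0.9, 2.7]
gripper_width: 32.8
grasp_force: 61.5
```

```bash
python3 -m pendant '[[0,0,-0.02,0,0,0,0],[0,0,-0.03,0,0,0,0],[0,0,-0.03,0,0,0,0],[0,0,-0.02,0,0,0,0]]'
python3 -m pendant '[[0.0163,0.0347,0,0,0,0,0],[0.0163,0.0347,0,0,0,0,0],[0.0163,0.0347,0,0,0,0,0],[0.0163,0.0347,0,0,0,0,0],[0.0163,0.0347,0,0,0,0,0],[0.0163,0.0347,0,0,0,0,0],[0.0163,0.0347,0,0,0,0,0],[0.0163,0.0347,0,0,0,0,0],[0.0163,0.0347,0,0,0,0,0],[0.0163,0.0347,0,0,0,0,0],[0.0163,0.0347,0,0,0,0,0],[0.0163,0.0347,0,0,0,0,0]]'
python3 -m pendant '[[0,0,0,0,0,8,0],[0,0,0,0,0,0,0],[0,0,0,0,0,0,0]]'
python3 - <<'E'
from bench import arm
from h import *
r=arm.get_image("scene");print(arm.read_state()["position"])
cv2.imwrite("pics/s2.png",cv2.resize(r["image"][120:280,110:350,::-1],None,fx=3,fy=3))
E
```

```text
clock: 5.65
position: [642.8, 98.6, 329.2]
ee_rot: [0.85, -0.527, 0.001, -0.001]
contact_force: [0.1, -0.5, -0.4]
gripper_width: 32.9
grasp_force: 61.2
clock: 6.85
position: [354.6, -262.1, 327.0]
ee_rot: [0.85, -0.527, -0.0, -0.0]
contact_force: [0.4, -0.1, 0.1]
gripper_width: 32.5
grasp_force: 61.2
clock: 7.15
position: [356.0, -261.1, 327.0]
ee_rot: [0.811, -0.584, -0.0, -0.0]
contact_force: [-0.1, 0.3, -0.2]
gripper_width: 32.9
grasp_force: 61.2
[ 356.28751857 -260.96520689  327.07943104]
```

View pics/s2.png

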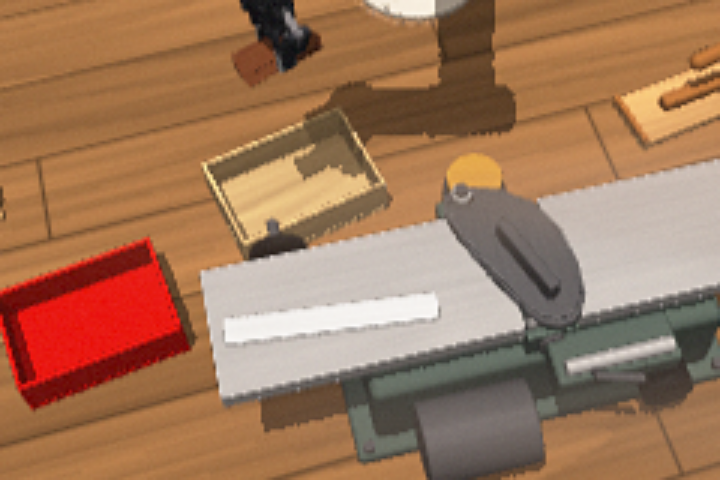

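The offcut is held level. In the crop it appears at (265,60), and by pose it is above the plywood box at (295,175). Lowering.

```bash
python3 -m pendant '[[0,0,0.02,0,0,0,0],[0,0,0.03,0,0,0,0],[0,0,0.03,0,0,0,0],[0,0,0.03,0,0,0,0],[0,0,0.03,0,0,0,0],[0,0,0.03,0,0,0,0],[0,0,0.03,0,0,0,0],[0,0,0.02,0,0,0,0],[0,0,0.01,0,0,0,0],[0,0,0,0,0,0,0]]'
python3 - <<'E'
from bench import arm
from h import *
r=arm.get_image("scene");cv2.imwrite("pics/s3.png",cv2.resize(r["image"][130:220,150:270,::-1],None,fx=5,fy=5))
E
```

```text
clock: 8.2
position: [356.0, -260.7, 96.3]
ee_rot: [0.811, -0.585, -0.001, 0.001]
contact_force: [-0.5, 0.4, -0.3]
gripper_width: 32.9
grasp_force: 61.2
```

View pics/s3.png

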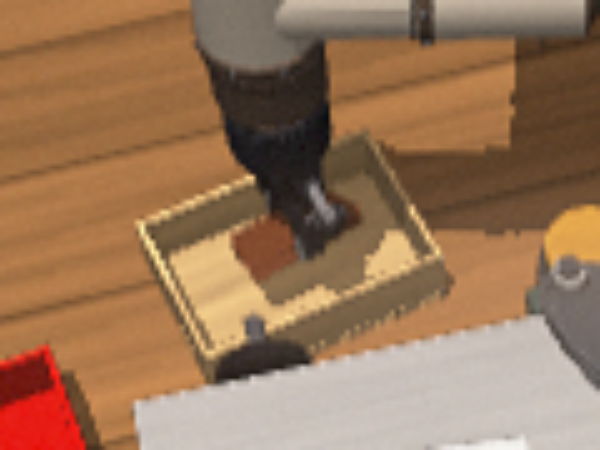

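The offcut is centred over the box interior at crop (295,240) and clear of the walls. I'll lower, release and retreat.

```bash
python3 -m pendant '[[0,0,0.025,0,0,0,0],[0,0,0.02,0,0,0,0],[0,0,0.008,0,0,0,0],[0,0,0,0,0,0,0.0],[0,0,0,0,0,0,0.055],[0,0,0,0,0,0,0.055],[0,0,0,0,0,0,0.055],[0,0,0,0,0,0,0.055],[0,0,0,0,0,0,0.055]]'
python3 -m pendant '[[0,0,-0.02,0,0,0,0.055],[0,0,-0.03,0,0,0,0.055],[0,0,-0.04,0,0,0,0.055],[0,0,-0.04,0,0,0,0.055],[0,0,-0.04,0,0,0,0.055],[0,0,-0.04,0,0,0,0.055],[0,0,-0.04,0,0,0,0.055],[0,0,-0.04,0,0,0,0.055],[0,0,-0.02,0,0,0,0.055],[0,0,0,0,0,0,0.055]]'
python3 - <<'E'
from bench import arm
from h import *
r=arm.get_image("scene");pickle.dump(r,open("s4.pkl","wb"))
x0,y0=170,130;im=r["image"][y0:y0+110,x0:x0+160,::-1];cv2.imwrite("pics/s4.png",cv2.resize(im,None,fx=5,fy=5,interpolation=cv2.INTER_CUBIC))
E
```

```text
clock: 9.15
position: [356.3, -261.4, 44.6]
ee_rot: [0.811, -0.585, 0.0, -0.0]
contact_force: [0.3, -0.4, 0.4]
gripper_width: 54.9
grasp_force: 0.0
clock: 10.15
position: [357.1, -261.8, 357.8]
ee_rot: [0.811, -0.585, 0.004, -0.001]
contact_force: [-0.4, 0.4, -0.5]
gripper_width: 55.2
grasp_force: 0.0
```

View pics/s4.png

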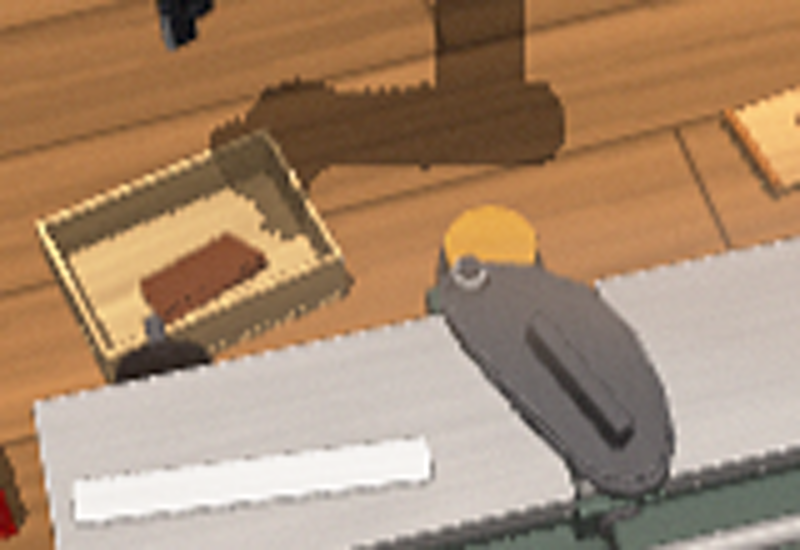

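The offcut lies in the box at crop (203,275) and everything else is unmoved. The rib runs from (535,320) to (625,432).

```bash
python3 - <<'E'
from bench import arm
from h import *
s=arm.read_state();print(np.degrees(s["joints"]).round(1),R.from_quat(s["ee_rot"]).as_matrix()[:2,1])
r=pickle.load(open("s4.pkl","rb"));f=lambda c:np.array(c)/5+[170,130]
p=onz(r,f([(535,321),(623,436)]),245);print(p,p.mean(0));print(onz(r,f((470,266)),222),onz(r,f((470,275)),215))
w=pickle.load(open("w1.pkl","rb"))
E
```

```text
[-15.1   0.1 -13.3  -0.  -76.5  33.4] [-0.94930429 -0.31434657]
[[606.23748579 -75.43094502 245.        ]
 [702.94377604 -49.60375916 245.        ]] [654.59063092 -62.51735209 245.        ]
[[538.8428872  -98.04476048 222.        ]] [[541.45346839 -98.75735966 215.        ]]
```

```bash
python3 -m pendant '[[0,0,0,0,0,8.4,0.055],[0,0,0,0,0,8.4,0.055],[0,0,0,0,0,8.4,0.055],[0,0,0,0,0,8.4,0.055],[0,0,0,0,0,8.4,0.055],[0,0,0,0,0,8.4,0.055],[0,0,0,0,0,8.4,0.055],[0,0,0,0,0,8.4,0.055],[0,0,0,0,0,8.4,0.055],[0,0,0,0,0,8.4,0.055],[0,0,0,0,0,8.4,0.055]]'
python3 -m pendant '[[-0.034,0.011,0,0,0,0,0.055],[-0.034,0.011,0,0,0,0,0.055],[-0.034,0.011,0,0,0,0,0.055],[-0.034,0.011,0,0,0,0,0.055],[-0.034,0.011,0,0,0,0,0.055],[-0.034,0.011,0,0,0,0,0.055],[-0.034,0.011,0,0,0,0,0.055],[-0.034,0.011,0,0,0,0,0.055],[-0.034,0.011,0,0,0,0,0.055],[-0.034,0.011,0,0,0,0,0.055],[0,0,0,0,0,0,0.055],[0,0,0,0,0,0,0.055]]'
python3 - <<'E'
from bench import arm
from h import *
r=arm.get_image("wrist");pickle.dump(r,open("w3.pkl","wb"));print(arm.read_state()["position"])
cv2.imwrite("pics/w3.png",r["image"][:,:,::-1])
E
```

```text
clock: 11.3
position: [355.4, -260.9, 352.4]
ee_rot: [-0.135, 0.991, 0.001, -0.002]
contact_force: [0.6, -0.1, 0.2]
gripper_width: 55.2
grasp_force: 0.0
clock: 12.5
position: [652.7, -61.7, 351.4]
ee_rot: [-0.139, 0.99, 0.0, -0.003]
contact_force: [-0.3, 0.3, 0.5]
gripper_width: 54.6
grasp_force: 0.0
[652.23601432 -62.32911836 352.51385001]
```

View pics/w3.png

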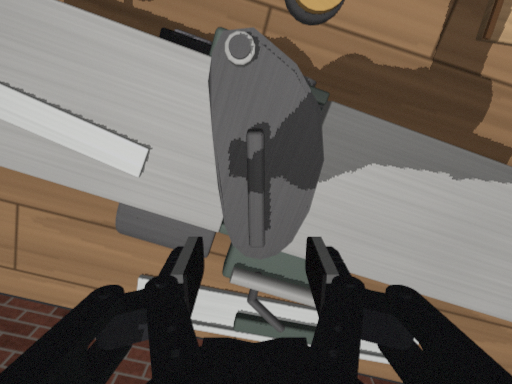

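The wrist view shows the rib upright in the image, from (255,131) to (257,246), between the fingers. The hinge is at (240,47).

```bash
python3 - <<'E'
from h import *
r=pickle.load(open("w3.pkl","rb"))
p=onz(r,[(255.5,130),(257,247)],245);print(p,p.mean(0),np.linalg.norm(p[1]-p[0]));d=p[1]-p[0];print(np.degrees(np.arctan2(d[1],d[0])))
h=onz(r,[(240,47)],222);print(h);e=(p.mean(0)-h)[0];print(np.hypot(*e[:2]),np.degrees(np.arctan2(e[1],e[0])))
print(np.degrees(2*np.arctan2(.99,-.139))-180)
E
```

```text
[[597.34913428 -74.91729625 245.        ]
 [692.26554947 -46.27783162 245.        ]] [644.80734187 -60.59756394 245.        ] 99.14305224189911
16.790323384595442
[[ 542.38126313 -103.02890611  222.        ]]
110.86712950564865 22.502421294401643
15.984627858968878
```

```bash
python3 -m pendant '[[0.0065,0.0035,0.02,0,0,-0.8,0.055],[0,0,0.025,0,0,0,0.055],[0,0,0.025,0,0,0,0.055],[0,0,0.02,0,0,0,0.055],[0,0,0.01,0,0,0,0.055],[0,0,0,0,0,0,0.055],[0,0,0,0,0,0,0.055]]'
python3 - <<'E'
from bench import arm
print(arm.read_state()["position"])
E
```

```text
clock: 13.25
position: [645.8, -61.1, 255.6]
ee_rot: [-0.145, 0.989, -0.0, 0.001]
contact_force: [0.7, 0.3, 1.0]
gripper_width: 55.2
grasp_force: 0.0
[645.84061365 -61.14268087 255.587238  ]
```

```bash
python3 -m pendant '[[0,0,0.009,0,0,0,0.055],[0,0,0,0,0,0,0.03],[0,0,0,0,0,0,0.02],[0,0,0,0,0,0,0.0],[0,0,0,0,0,0,0],[0,0,0,0,0,0,0],[0,0,0,0,0,0,0],[0,0,0,0,0,0,0]]'
```

```text
clock: 14.05
position: [646.1, -61.4, 245.8]
ee_rot: [-0.146, 0.989, -0.001, 0.0]
contact_force: [2.0, -4.1, 0.7]
gripper_width: 12.7
grasp_force: 61.4
```

```bash
python3 -m pendant '[[0.0004,0.0048,0,0,0,-2.5,0],[0.0004,0.0048,0,0,0,-2.5,0],[0.0004,0.0048,0,0,0,-2.5,0],[0.0004,0.0048,0,0,0,-2.5,0],[0.0004,0.0048,0,0,0,-2.5,0],[0.0004,0.0048,0,0,0,-2.5,0],[0,0,0,0,0,0,0],[0,0,0,0,0,0,0]]'
python3 - <<'E'
from bench import arm
s=arm.read_state();print(s["wrist_torque"],s["position"])
E
```

```text
clock: 14.85
position: [631.7, -36.7, 245.8]
ee_rot: [-0.273, 0.962, -0.001, -0.001]
contact_force: [0.1, -9.3, 1.9]
gripper_width: 12.7
grasp_force: 61.5
[-2.00638616 -0.00201872  0.30688403] [631.74458728 -36.67522624 245.84633386]
```

```bash
python3 -m pendant '[[0.0004,0.0048,0,0,0,-2.5,0],[0.0004,0.0048,0,0,0,-2.5,0],[0.0004,0.0048,0,0,0,-2.5,0],[0.0004,0.0048,0,0,0,-2.5,0],[0.0004,0.0048,0,0,0,-2.5,0],[0.0004,0.0048,0,0,0,-2.5,0],[0,0,0,0,0,0,0]]'
python3 -m pendant '[[0.0004,0.0048,0,0,0,-2.5,0],[0.0004,0.0048,0,0,0,-2.5,0],[0.0004,0.0048,0,0,0,-2.5,0],[0.0004,0.0048,0,0,0,-2.5,0],[0.0004,0.0048,0,0,0,-2.5,0],[0.0004,0.0048,0,0,0,-2.5,0],[0.0004,0.0048,0,0,0,-2.5,0],[0.0004,0.0048,0,0,0,-2.5,0],[0,0,0,0,0,0,0],[0,0,0,0,0,0,0],[0,0,0,0,0,0,0]]'
python3 - <<'E'
from bench import arm
from h import *
r=arm.get_image("wrist");s=arm.read_state();print(s["wrist_torque"],s["position"],s["contact_force"],s["joint_vel"].round(3))
q=s["ee_rot"];print(np.degrees(2*np.arctan2(q[1],q[0])))
pickle.dump(r,open("w4.pkl","wb"));r2=arm.get_image("scene")["image"];h,w=384,512
im=np.hstack([r["image"][:,100:420],cv2.resize(r2[130:250,170:330],None,fx=3,fy=3.2)]);cv2.imwrite("pics/w4.png",im[:,:,::-1]);print(im.shape)
E
```

```text
clock: 15.55
position: [611.5, -16.6, 245.8]
ee_rot: [-0.397, 0.918, -0.001, -0.002]
contact_force: [-0.1, -12.5, 0.3]
gripper_width: 12.7
grasp_force: 61.4
clock: 16.65
position: [578.5, 0.6, 245.8]
ee_rot: [-0.549, 0.836, -0.002, -0.003]
contact_force: [0.6, -17.4, -0.5]
gripper_width: 12.7
grasp_force: 61.2
[-4.60720003 -0.45895276  0.04999927] [5.78509862e+02 5.71586435e-01 2.45809668e+02] [  1.05022176 -17.43108909   0.4288602 ] [-0.001  0.001  0.001  0.    -0.002 -0.001]
246.60306518018592
(384, 800, 3)
```

View pics/w4.png

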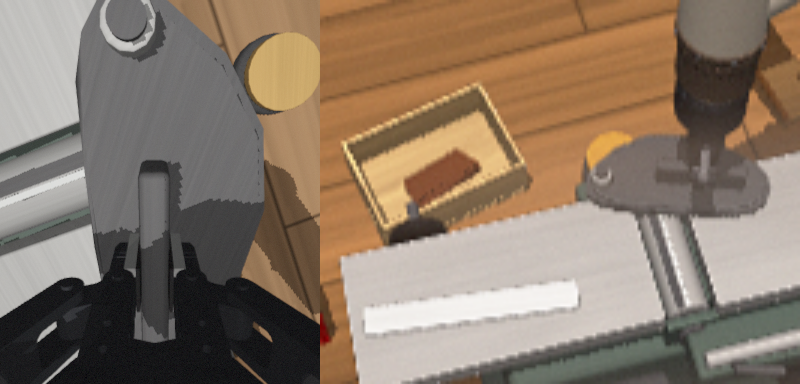

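The guard is open, the rib sits squarely between the pads, and the cutterhead is exposed and untouched. The offcut is in the box. The tool has turned 49.8° and is at rest.

```bash
python3 -c "
from bench import arm
print(arm.job_done())"
```

```text
the job is handed in; nothing more can be done
None
```

I handed the job in with the offcut released in the plywood scrap box and the gripper still holding the guard about 50° open. The tool had turned 49.8°, and I saw nothing touch the cutterhead or shift a bystander; the judge's verdict wasn't returned.

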